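Move a bayonet screening can to the other valve

TASK

The aluminium screening can on this radio chassis was put over the wrong valve. Press it down against its spring, turn it anticlockwise to free it and lift it straight off without drawing the valve out of its socket. Then fit it over the bare valve in the other bayonet holder, the one with two brass pins: press it down and turn it clockwise until it springs back up and stays locked, with both valves still fully in their sockets and everything else left undisturbed.

Things in the scene. Friction and masses are not known exactly. Their poses are not given: they have to be found in the camera images.
- can: aluminium screening can, 35 mm across, 105 mm tall, about 60 g, starts locked on holder_a. Origin on the axis at the open lower rim, z up. The top 16 mm are solid, below it is a 29 mm bore. Two J-slots in the rim: entries 9 mm wide at +x and -x (black index line on top), each with a crosswise leg counter-clockwise from above, ending in a notch, so it locks as the can is turned clockwise
- can_top (a point): centre of the can's top face, 105 mm above its origin. To free the can: press down 5 to 7 mm from locked (10 to 12 N), turn it 70 degrees anticlockwise (seen from above) while pressed, then lift straight up
- can_spring (a joint): spring plate inside the can that bears on the valve's tip: 0 when locked (6 N), -0.0075 m when relaxed, 0.8 N more per mm pressed; it meets the tip when the rim is 17 mm above the holder's origin
- lock_b (a point): holder_b's origin, z up, x along the direction of the can's x when locked. To lock: can x along the pins' line (either way; +-2.5 mm play at the pins); they enter the slots at 19.5 mm rim height; press the rim to 2.5 to 5 mm (bottoms at 2); turn 70 degrees clockwise seen from above (stop at 75); let the spring lift it into the notch: rim at 9.5 mm, a few degrees of play
- holder_a: bayonet valveholder fixed on the deck, the one on which the can starts: 43 mm round steel base plate 2 mm thick, black skirt 26 mm across and 24 mm high, two square brass pins 4 mm thick reaching 18 mm from the axis, centres 17.5 mm up; in it a glass valve 22 mm across, tip 88 mm above the origin. Origin on the axis under the plate; z up, x along the two pins (at +x and -x)
- holder_b: bayonet valveholder fixed on the deck, the other one, whose valve starts bare: 43 mm round steel base plate 2 mm thick, black skirt 26 mm across and 24 mm high, two square brass pins 4 mm thick reaching 18 mm from the axis, centres 17.5 mm up; in it a glass valve 22 mm across, tip 88 mm above the origin. Origin on the axis under the plate; z up, x along the two pins (at +x and -x)
- socketed_valve_a (a joint): how far the valve in holder_a is drawn up out of its socket, m: 0 fully in; its contacts hold it with only about 2.5 N
- socketed_valve_b (a joint): the same for the valve in holder_b
- socketed_valve_a_tip (a point): tip of the glass valve in holder_a
- socketed_valve_b_tip (a point): tip of the glass valve in holder_b
- chassis: steel radio chassis, heavy, fixed: deck 170 x 310 mm, 55 mm high, which carries the holders, a transformer (to 121 mm above the bench), a tall capacitor (124 mm), two square cans (113 mm) and two small valves without skirts (100 mm). Origin under it on the bench; the deck reaches x -44 to +126, y +-155 mm; spindles stick out at -x
- trimmer_tool: thin screwdriver with wooden handle, 128 mm long, lying on the front edge of the deck; bystander
- red_carton: red carton 30x70x30 mm; bystander
- blue_carton: blue carton 36x36x85 mm, upright; bystander. Behind it stands the large fixed radio, 0.41 m high: its front runs from about x 0.47, y 0.5 to x 0.6, y -0.13 (world), so keep the arm in front of it when crossing from the left
- solder: reel of solder, 59 mm in diameter, 43 mm high; bystander
- red_pliers: red pliers, 167 mm long; bystander
- red_screwdriver: red screwdriver, 163 mm long; bystander
Mind the look-alikes: they are no part of the job. Several things have the shape of the can; the one meant has the colours described above.

How it is judged:
By the outcome, as a careful person would: the job done as asked, in the order asked, and still so for the second after the job is handed in, with the robot touching nothing.
It also fails if it takes over 48 s, if anything falls off the work surface, if the arm or the gripper's body presses on something with over 40 N, if the wrist force passes 120 N, or if a joint passes its speed limit or range.

ROBOT

A 6-joint arm with a two-finger parallel gripper is mounted at the origin on a cart in front of the work surface, level with it; the furniture and walls round the work are solid. World frame = base frame: x ahead of the robot, y to its left, z up, the work surface at z = 0. Lengths are in m, angles in degrees, forces in N, time in s.
With the tool pointing down it reaches from about 0.35 to 0.8 m from the base axis. Payload 7.3 kg.
Tool frame: the origin (TCP) lies on the mounting face of the last link; the fingertips stand 173 mm ahead of it and the grasp point (between the pads) lies 155 mm ahead of it; z points along the fingers, y is the line along which they close (so a half turn about z gives the same grasp; the last joint's range is limited). The gripper opens to 85 mm and grips with 20 to 120 N. Pads are 22 mm wide; open, the fingers measure 114 mm over their backs; the gripper's body (76 mm by 85 mm) begins 54 mm behind the grasp point. The pads swing forward as they close: fully open they stand 13 mm farther back than shut.
Start: joints at [-84.74, 19.595, 87.324, -0, 73.075, -8.365], TCP at [0.124, -0.51, 0.405] pointing down, gripper open.
Joint ranges: [-145.02, 145.02], [-44.19, 115.74], [2.07, 154.8], [-57.11, 237.11], [16.16, 152.29], [-177.93, 177.93]. Speed limits (degrees/s): [147.25, 147.25, 180, 180, 180, 180].

INTERFACE

Orientations are given as [roll, pitch, yaw] about the fixed x, y, z axes, in that order (R = Rz(yaw) Ry(pitch) Rx(roll)).
In Python, from plant import bot, capture, camera_params, recognise, spot_point gives the robot as it stands. The module is installed in compiled form; this text tells all that it offers.
- The arm moves only by the shell command python3 -m handwheel 'ROWS' [FORCE]. ROWS is JSON, a list that holds one entry, the list of rows, each a list of 7 numbers: the closure, from 0 (fully open) to 1 (shut), then the shift along the tool's x, y, z in cm, then the turn, a rotation vector about the tool's x, y, z in rad. In form: [[[hand, dx, dy, dz, rx, ry, rz], ...]]. A call has 1 to 10 rows; each row is the pose to reach, as a shift and turn from the pose commanded when the call began, along the tool's axes at that moment; what a row does not reach only later rows make up. A row lasts 1/12 s, in which the tool goes at most 41.7 mm and 7.16 degrees, less where a joint would pass 70% of its speed; a pose out of reach is approached as far as the arm can. A call with a gripper value outside its range is refused whole. The fingers move at their own pace and stop on an object; FORCE is the grip in N (left out, the last holds). Time passes only in rows, so rows that repeat a pose let the fingers close. It gives the time, the measured TCP pose, the force, the opening and the grip force at its end, in the units of the state.
- bot.get_state(): the state, without advancing time (a new reading comes with each control period).
- capture(name): name is "scene" or "side" or "wrist"; returns the picture (400x640x3 uint8, red, green, blue); there is no depth.
- camera_params(name): a dict with "mtx" (3x3 intrinsics, pixels), "T" (4x4, takes a point from camera to world coordinates). Camera axes: x right, y down, z forward; pixel columns grow to the right and rows downward; lengths in m; the calibration is good to about 2 mm. The wrist camera is an equidistant fisheye: a pixel r from the principal point sees the ray r / f radians off the axis. A picture is of the moment at which its call begins: read the wrist's pose just before it. camera_params takes no time and is no camera call; for the wrist camera it gives the pose at the moment of the call.
- bot.sign_off(): hands the job in; it is judged then, once.
Trained networks look in the newest picture that a camera, given by its name, has taken for a name from the list of things; names that differ only in an ending like _2 or _b are one class to them, and where a whole thing is asked for, a point or a joint stands for the part that bears it (a point fixed in the world has none). Each returns a list of dicts, best first, with "score" (0 to 1); they miss things now and then, are a little off and sometimes report something else, mostly with a low value. They report only what shows in the picture. A call takes as long as a camera call. They do not tell look-alikes from the thing itself.
- recognise(query, camera): "position" ([x, y, z] in m, in world coordinates, good to about 4 mm: the middle of the surface that is visible of it).
- spot_point(query, camera): "position" ([x, y, z] in m, in world coordinates, good to about 4 mm: a listed point, or the origin of a listed thing).
The state is a dict: "time_s": time; "joint_positions": joint angles; "dq": joint speeds; "tau": joint torques, N m; "tcp_pos": TCP position; "orientation": TCP orientation; "wrist_force": force on the tool from outside, world axes, zero at the start; "moment": the same for the moment, N m; "gripper_width": opening from 0.0 (shut) to 1.0 (fully open); "grasp_force": force on a finger pad.
Only numpy, scipy, OpenCV 4.12 (cv2) and the standard library are available. Lean on these libraries where they do the work, as an engineer would, in place of code of your own. Each camera call takes 0.05 s, during which the arm holds its last target. There are 200 camera calls.

## Working session

There is one attempt and no reset: what is moved stays moved. The work goes in short steps, Python scripts to look and compute and a shell command to move; the robot and the scene stay as the last step left them, time stands still between calls to the robot, and variables do not carry over. Pictures are saved under pics/ and viewed, at most 10 in all, crops included, and the job is handed in when it is done.

```bash
mkdir -p pics
cat > h.py <<'E'
import numpy as np, cv2
from plant import bot, capture, camera_params, recognise, spot_point
def save(cam,name):
    im=capture(cam); cv2.imwrite(f'pics/{name}.png',im[:,:,::-1]); return im
def proj(cam,P):
    c=camera_params(cam);T=np.linalg.inv(np.array(c['T']));p=T[:3,:3]@np.array(P)+T[:3,3];K=np.array(c['mtx'])
    if cam=='wrist':
        r=np.hypot(p[0],p[1]);th=np.arctan2(r,p[2]);p=np.array([p[0]/r*th,p[1]/r*th,1])
    q=K@(p/p[2]);return q[:2]
def ray(cam,uv,z):
    c=camera_params(cam);T=np.array(c['T']);K=np.array(c['mtx'])
    d=np.linalg.inv(K)@np.array([uv[0],uv[1],1.])
    if cam=='wrist':
        th=np.hypot(d[0],d[1]);d=np.array([d[0]/th*np.sin(th),d[1]/th*np.sin(th),np.cos(th)])
    d=T[:3,:3]@d;o=T[:3,3];return o+d*(z-o[2])/d[2]
E
python3 - <<'E'
from h import *
np.set_printoptions(precision=4,suppress=True)
for cam in ('scene','side'):
    save(cam,cam+'0')
    print(cam,np.array(camera_params(cam)['T'])[:3,3])
    for q in ('can_top','lock_b','holder_a','socketed_valve_b_tip','chassis'):
        for r in spot_point(q,cam)[:4]: print(q,np.round(r['position'],4),round(r['score'],2),proj(cam,r['position']).round())
print(bot.get_state())
a=cv2.imread('pics/scene0.png');b=cv2.imread('pics/side0.png')
E
```

```text
scene [-0.4322 -0.6149  0.6735]
can_top [ 0.4991 -0.3676  0.1703] 0.44 [406. 222.]
can_top [ 0.4995 -0.3688  0.065 ] 0.37 [403. 253.]
lock_b [ 0.4958 -0.2602  0.0515] 0.48 [368. 248.]
holder_a [ 0.4942 -0.2627  0.0588] 0.68 [369. 246.]
holder_a [ 0.4986 -0.3684  0.0565] 0.51 [402. 256.]
socketed_valve_b_tip [ 0.497  -0.2606  0.1444] 0.69 [370. 221.]
chassis [ 0.4221 -0.3715 -0.0041] 0.77 [393. 286.]
side [0.212  0.8462 0.5333]
can_top [ 0.6205 -0.3984  0.1091] 0.88 [322. 174.]
can_top [ 0.4988 -0.3677  0.1713] 0.82 [355. 162.]
can_top [ 0.677  -0.356   0.1041] 0.72 [303. 178.]
can_top [ 0.3929 -0.333   0.0556] 0.56 [384. 203.]
lock_b [ 0.4935 -0.2627  0.0552] 0.51 [347. 207.]
holder_a [ 0.4951 -0.267   0.0558] 0.8 [347. 207.]
holder_a [ 0.5023 -0.3697  0.0553] 0.59 [353. 195.]
holder_a [ 0.5002 -0.3665  0.1691] 0.27 [354. 163.]
socketed_valve_b_tip [ 0.4946 -0.2645  0.1466] 0.54 [348. 179.]
chassis [ 0.4259 -0.3734  0.0019] 0.65 [375. 212.]
{'time_s': 0.6, 'joint_positions': array([-84.7416,  19.5933,  87.3281,   0.0006,  73.0758,  -8.3662]), 'dq': array([ 0.1545, -0.0726, -0.0091, -0.0151, -0.0717,  0.0518]), 'tau': array([ -0.0006, -43.3363, -24.6188,  -0.0002,   0.0004,  -0.    ]), 'tcp_pos': array([ 0.1237, -0.5102,  0.4047]), 'orientation': array([179.9971,  -0.0002,  13.6244]), 'wrist_force': array([0.2268, 0.315 , 0.5595]), 'moment': array([ 0.0115, -0.0216, -0.0067]), 'grasp_force': 0.0, 'gripper_width': 0.9975100333666452}
```

View pics/scene0.png

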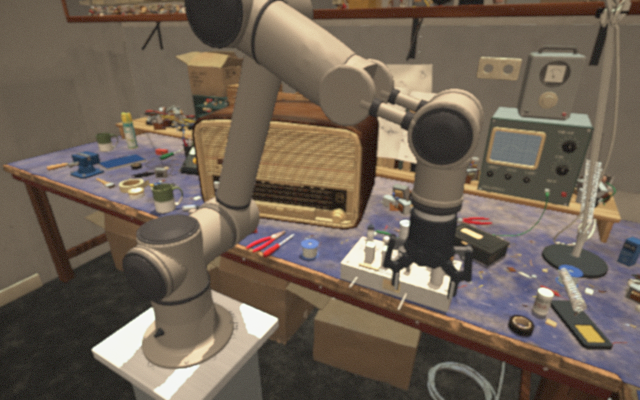

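View pics/side0.png

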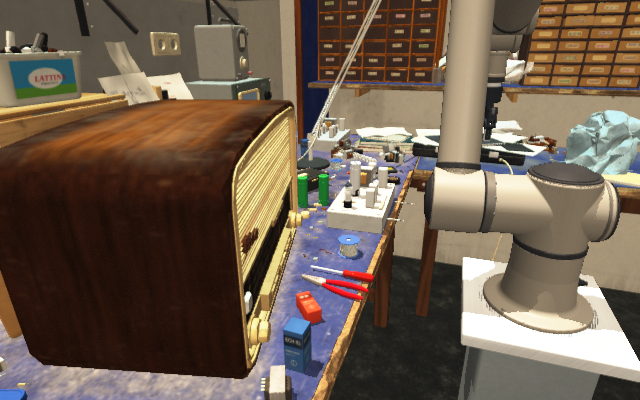

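The side view shows two green cans at pixels (303,188) and (323,187). Those are look-alikes. The silvery candidates on the chassis are at (355,175) and (383,178). I'll check with a crop.

Run:
```python
import cv2
a=cv2.imread('pics/side0.png')[145:245,290:420]
b=cv2.imread('pics/scene0.png')[205:315,330:490]
a=cv2.resize(a,(520,400),interpolation=cv2.INTER_CUBIC)
cv2.imwrite('pics/crop0.png',a)
```

```text
(no output)
```

View pics/crop0.png

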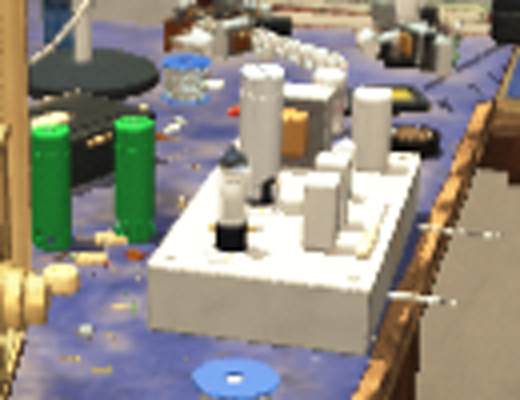

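```bash
python3 -m handwheel '[[[0,36,-6.5,-2,0,0,0],[0,36,-6.5,-2,0,0,0],[0,36,-6.5,-2,0,0,0],[0,36,-6.5,-2,0,0,0],[0,36,-6.5,-2,0,0,0],[0,36,-6.5,-2,0,0,0],[0,36,-6.5,-2,0,0,0],[0,36,-6.5,-2,0,0,0],[0,36,-6.5,-2,0,0,0],[0,36,-6.5,-2,0,0,0]]]'
python3 - <<'E'
from h import *
np.set_printoptions(precision=4,suppress=True)
save('wrist','w1')
print(np.array(camera_params('wrist')['T']))
for q in ('can_top','lock_b','holder_a','socketed_valve_b_tip'):
    for r in spot_point(q,'wrist')[:4]: print(q,np.round(r['position'],4),round(r['score'],2),proj('wrist',r['position']).round())
E
```

```text
time_s: 1.43
tcp_pos: [0.4628, -0.3592, 0.4248]
orientation: [180.0, -0.2, 13.9]
wrist_force: [-1.5, 0.4, -1.2]
gripper_width: 1.0
grasp_force: 0.0
[[ 0.24   -0.9346 -0.2625  0.5282]
 [-0.9708 -0.2307 -0.066  -0.3437]
 [ 0.0011  0.2707 -0.9627  0.3951]
 [ 0.      0.      0.      1.    ]]
can_top [ 0.6183 -0.3918  0.1048] 0.91 [396.  36.]
can_top [ 0.5006 -0.3658  0.1659] 0.59 [343. 155.]
lock_b [ 0.4935 -0.2642  0.0532] 0.93 [247. 126.]
holder_a [ 0.4943 -0.3661  0.0587] 0.81 [335. 146.]
holder_a [ 0.5002 -0.2622  0.053 ] 0.67 [246. 120.]
socketed_valve_b_tip [ 0.4959 -0.265   0.1437] 0.97 [221. 128.]
```

View pics/w1.png

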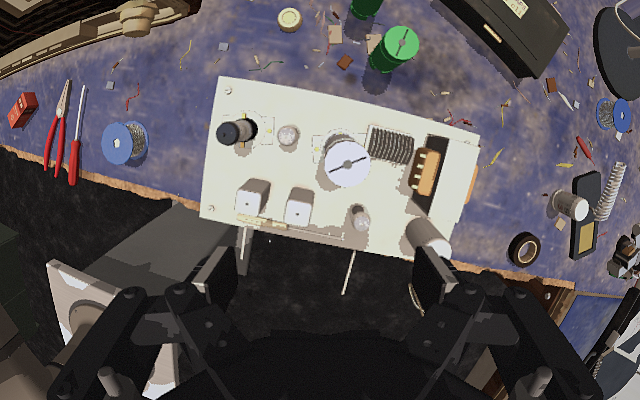

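The silver can with the index line is at about (348,163) and the bare valve B, with a dark tip, is at (237,130). The transformer is just right of the can at (390,143), and a small valve (288,134) stands beside B. I'll crop closer to read the orientations.

Run:
```python
import cv2, numpy as np
im=cv2.imread('pics/w1.png')
a=cv2.resize(im[95:235,200:460],(780,420),interpolation=cv2.INTER_CUBIC)
cv2.imwrite('pics/crop1.png',a)
```

```text
(no output)
```

View pics/crop1.png

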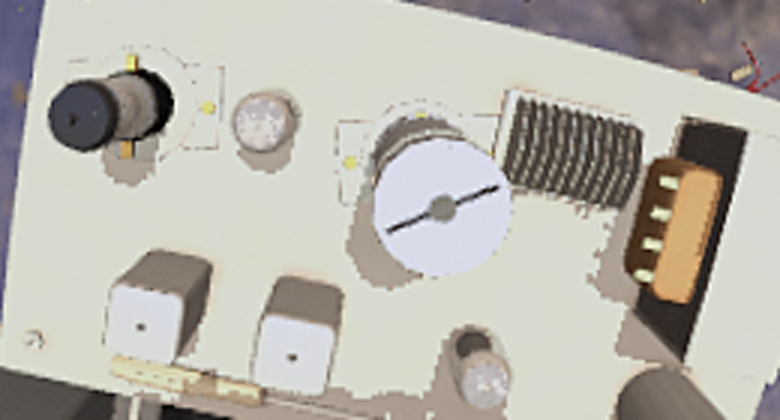

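Run:
```python
from h import *
np.set_printoptions(precision=4,suppress=True)
R=lambda c,z: ray('wrist',(200+c[0]/3,95+c[1]/3),z)
c=R((442,208),.1695);l=R((497,187),.1695)-R((388,230),.1695)
print('can',c,np.degrees(np.arctan2(l[1],l[0])))
p,q=R((133,62),.0745),R((126,148),.0745)
print('pins',p,q,(p+q)/2,np.degrees(np.arctan2(*(p-q)[1::-1])),np.linalg.norm(p-q))
print('tip',R((73,117),.1425))
for n,pt,z in (('tr corner near',(505,185),.121),('tr TL',(508,90),.121),('trBR',(630,205),.121),('sq2 top',(290,345),.113),('sq2 TR',(340,318),.113),('sv right',(482,380),.1),('sv mid',(262,122),.1)):print(n,R(pt,z))
s=bot.get_state();print(s['tcp_pos'],s['orientation'],s['wrist_force'],s['time_s'])
```

```text
can [ 0.4928 -0.3718  0.1695] -54.30296161108351
pins [ 0.5053 -0.2653  0.0745] [ 0.475  -0.2689  0.0745] [ 0.4901 -0.2671  0.0745] 6.811185607059466 0.03056353948437368
tip [ 0.491  -0.2683  0.1425]
tr corner near [ 0.4972 -0.3938  0.121 ]
tr TL [ 0.525  -0.3874  0.121 ]
trBR [ 0.5011 -0.4332  0.121 ]
sq2 top [ 0.4306 -0.342   0.113 ]
sq2 TR [ 0.4431 -0.3555  0.113 ]
sv right [ 0.4292 -0.4077  0.1   ]
sv mid [ 0.4966 -0.3171  0.1   ]
[ 0.4574 -0.3628  0.4246] [-179.9932    0.0313   13.5572] [-0.4878  0.5392 -0.8089] 1.6833
```

```bash
python3 -m handwheel '[[[0,3.8,1.5,6,0,0,0],[0,3.8,1.5,6,0,0,0],[0,3.8,1.5,6,0,0,0],[0,3.8,1.5,6,0,0,0],[0,3.8,1.5,6,0,0,0],[0,3.8,1.5,6,0,0,0]]]'
python3 - <<'E'
from h import *
np.set_printoptions(precision=4,suppress=True)
im=save('wrist','w2')
s=bot.get_state();print(s['tcp_pos'],s['orientation'])
for q in ('can_top','lock_b','holder_a','socketed_valve_b_tip'):
    for r in spot_point(q,'wrist')[:3]: print(q,np.round(r['position'],4),round(r['score'],2),proj('wrist',r['position']).round())
cv2.imwrite('pics/w2b.png',cv2.resize(im[:300,160:500,::-1],(680,600),interpolation=cv2.INTER_CUBIC))
E
```

```text
time_s: 2.18
tcp_pos: [0.4979, -0.3685, 0.3666]
orientation: [179.9, -0.1, 13.6]
wrist_force: [-0.2, 0.2, 0.8]
gripper_width: 0.998
grasp_force: 0.0
[ 0.498  -0.3684  0.3667] [179.8469  -0.084   13.5608]
can_top [ 0.4961 -0.2643  0.0521] 0.72 [219. 166.]
can_top [ 0.5012 -0.3639  0.17  ] 0.66 [317. 230.]
can_top [ 0.617  -0.3879  0.1052] 0.56 [386.  61.]
lock_b [ 0.4912 -0.2591  0.0552] 0.7 [212. 171.]
lock_b [ 0.4377  0.0896 -0.0041] 0.67 [ 34. 154.]
holder_a [ 0.4993 -0.3645  0.0542] 0.61 [320. 187.]
holder_a [ 0.4964 -0.2658  0.0524] 0.57 [220. 167.]
socketed_valve_b_tip [ 0.4947 -0.2625  0.1443] 0.92 [175. 191.]
socketed_valve_b_tip [ 0.4963 -0.3671  0.0577] 0.64 [322. 192.]
```

View pics/w2b.png

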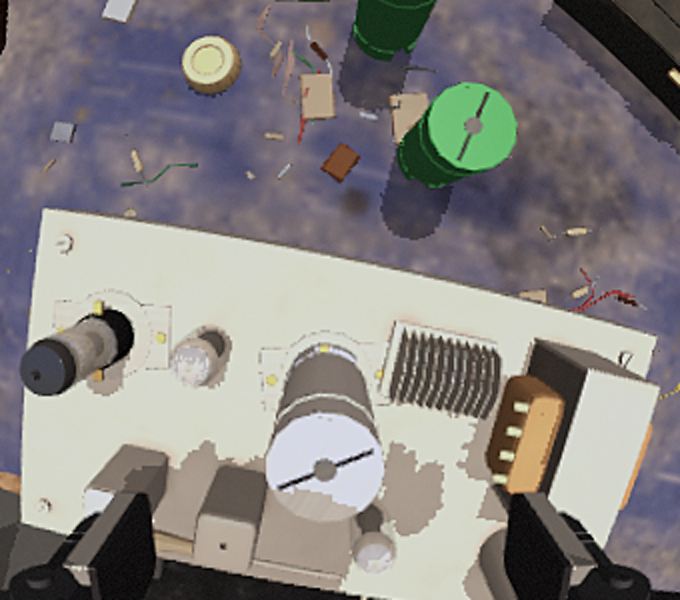

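The can's hub is at (322,234) with the index line running from (299,243) to (346,226). B's pins are at about (208,153) and (208,187).

Run:
```python
from h import *
np.set_printoptions(precision=4,suppress=True)
R=lambda c,z: ray('wrist',(160+c[0]/2,c[1]/2),z)
c=R((325,469),.1695);e=R((325.,466.5),.1695);l=R((373,452),.1695)-R((278,487),.1695)
print('can',c,e,np.degrees(np.arctan2(l[1],l[0])))
p,q=R((97,306),.0745),R((98,375),.0745)
print('pins',p,q,(p+q)/2,np.degrees(np.arctan2(*(p-q)[1::-1])),np.linalg.norm(p-q))
print('A pin',R((325,349),.0745))
print('tip',R((38,372),.143))
ds=[R(x,.055) for x in ((60,330),(161,337),(271,380),(379,374))];print(ds)
d=R((655,337),.055)-R((44,209),.055);print('deck edge',np.degrees(np.arctan2(d[1],d[0])))
im=cv2.imread('pics/w2.png')
hsv=cv2.cvtColor(im,cv2.COLOR_BGR2HSV);m=((hsv[:,:,2]>215)&(hsv[:,:,1]<40)).astype('uint8');m=m[200:265,285:360]
m=cv2.morphologyEx(m,cv2.MORPH_CLOSE,np.ones((7,7)))
n,lab,st,ce=cv2.connectedComponentsWithStats(m);print(st,ce+[285,200])
```

```text
can [ 0.4994 -0.3669  0.1695] [ 0.5001 -0.3668  0.1695] -54.68435704776631
pins [ 0.5117 -0.2593  0.0745] [ 0.4805 -0.2647  0.0745] [ 0.4961 -0.262   0.0745] 9.800095868192031 0.03167279329184376
A pin [ 0.5155 -0.3627  0.0745]
tip [ 0.4987 -0.2648  0.143 ]
[array([ 0.492 , -0.2347,  0.055 ]), array([ 0.4997, -0.2868,  0.055 ]), array([ 0.4914, -0.3423,  0.055 ]), array([ 0.5061, -0.3909,  0.055 ])]
deck edge -88.03462585734066
[[   0    0   75   65 2268]
 [   0    0   75   56 2605]
 [  51    0    1    2    2]] [[322.2257 239.9894]
 [321.7927 225.0683]
 [336.     200.5   ]]
```

```bash
python3 -m handwheel '[[[0,0.15,-0.13,3,0,0,0],[0,0.15,-0.13,5.7,0,0,0],[0,0.15,-0.13,5.7,0,0,0],[0.3,0.15,-0.13,5.7,0,0,0],[0.7,0.15,-0.13,5.7,0,0,0],[0.7,0.15,-0.13,5.7,0,0,0],[0.7,0.15,-0.13,5.7,0,0,0],[0.7,0.15,-0.13,5.7,0,0,0],[0.7,0.15,-0.13,5.7,0,0,0]]]' 20
python3 -m handwheel '[[[0.7,0,0,0,0,0,0],[0.7,0,0,0,0,0,0]]]'
```

```text
time_s: 3.18
tcp_pos: [0.5001, -0.3666, 0.3093]
orientation: [179.8, -0.1, 13.6]
wrist_force: [0.3, -0.1, 5.3]
gripper_width: 0.401
grasp_force: 20.5
time_s: 3.35
tcp_pos: [0.5001, -0.3666, 0.3091]
orientation: [179.9, -0.1, 13.6]
wrist_force: [0.5, -0.1, 5.3]
gripper_width: 0.4
grasp_force: 20.5
```

```bash
python3 -m handwheel '[[[0.3,0,0,0,0,0,0],[0.3,0,0,0,0,0,0],[0.3,0,0,0,0,0,0.12],[0.3,0,0,0,0,0,0.24],[0.3,0,0,0,0,0,0.36],[0.3,0,0,0,0,0,0.48],[0.3,0,0,0,0,0,0.6],[0.3,0,0,0,0,0,0.72],[0.3,0,0,0,0,0,0.84],[0.3,0,0,0,0,0,0.96]]]'
python3 -m handwheel '[[[0.3,0,0,0,0,0,0.12],[0.3,0,0,0,0,0,0.24],[0.3,0,0,0,0,0,0.36],[0.3,0,0,0,0,0,0.48],[0.3,0,0,0,0,0,0.6],[0.7,0,0,0,0,0,0.6],[0.7,0,0,0,0,0,0.6],[0.7,0,0,0,0,0,0.6],[0.7,0,0,0,0,0,0.6],[0.7,0,0,0,0,0,0.6]]]' 20
```

```text
time_s: 4.18
tcp_pos: [0.4998, -0.3661, 0.3072]
orientation: [180.0, 0.1, -41.7]
wrist_force: [1.1, -0.9, 0.7]
gripper_width: 0.699
grasp_force: 0.0
time_s: 5.02
tcp_pos: [0.4998, -0.3662, 0.3077]
orientation: [180.0, 0.0, -75.7]
wrist_force: [-1.1, 1.1, 1.2]
gripper_width: 0.402
grasp_force: 20.0
```

```bash
python3 -m handwheel '[[[0.8,0,0,0,0,0,0],[0.8,0,0,0,0,0,0],[0.8,0,0,0.2,0,0,0],[0.8,0,0,0.4,0,0,0],[0.8,0,0,0.6,0,0,0],[0.8,0,0,0.6,0,0,0],[0.8,0,0,0.6,0,0,0]]]' 60
```

```text
time_s: 5.6
tcp_pos: [0.4999, -0.3663, 0.3029]
orientation: [-180.0, -0.1, -75.7]
wrist_force: [-2.3, 1.6, 9.2]
gripper_width: 0.39
grasp_force: 59.8
```

```bash
python3 -m handwheel '[[[0.8,0,0,0.15,0,0,0],[0.8,0,0,0.15,0,0,-0.1],[0.8,0,0,0.15,0,0,-0.2],[0.8,0,0,0.15,0,0,-0.2]]]'
```

```text
time_s: 5.93
tcp_pos: [0.5, -0.3665, 0.3018]
orientation: [-180.0, -0.2, -64.0]
wrist_force: [-1.6, 2.2, 9.7]
gripper_width: 0.395
grasp_force: 60.1
```

```bash
python3 -c "
from h import *;s=bot.get_state();print(s['moment'],s['tcp_pos'])"; python3 -m handwheel '[[[0.8,0,0,0,0,0,-0.1],[0.8,0,0,0,0,0,-0.2],[0.8,0,0,0,0,0,-0.3],[0.8,0,0,0,0,0,-0.4],[0.8,0,0,0,0,0,-0.5],[0.8,0,0,0,0,0,-0.6],[0.8,0,0,0,0,0,-0.6]]]'; python3 -c "
from h import *;s=bot.get_state();print(s['moment'],s['tcp_pos'])"
```

```text
[ 0.18623191  0.32904468 -0.0478235 ] [ 0.5000498  -0.36647407  0.3017862 ]
time_s: 6.52
tcp_pos: [0.5, -0.3665, 0.3018]
orientation: [179.9, -0.1, -29.6]
wrist_force: [-2.1, 0.3, 9.6]
gripper_width: 0.391
grasp_force: 60.1
[ 0.18812235  0.54257955 -0.05341558] [ 0.49997249 -0.3664773   0.30181682]
```

```bash
python3 -m handwheel '[[[0.8,0,0,0,0,0,-0.1],[0.8,0,0,0,0,0,-0.2],[0.8,0,0,0,0,0,-0.3],[0.8,0,0,0,0,0,-0.41],[0.8,0,0,0,0,0,-0.41],[0.8,0,0,0,0,0,-0.41]]]'; python3 -c "
from h import *;s=bot.get_state();print(s['moment'],s['tcp_pos'])
r=save('wrist','w3')"
```

```text
time_s: 7.02
tcp_pos: [0.4999, -0.3664, 0.3017]
orientation: [179.9, -0.1, -6.4]
wrist_force: [-2.5, 2.0, 10.2]
gripper_width: 0.389
grasp_force: 60.0
[ 0.22327133  0.54152886 -0.02593024] [ 0.49992475 -0.36638104  0.30171783]
```

View pics/w3.png

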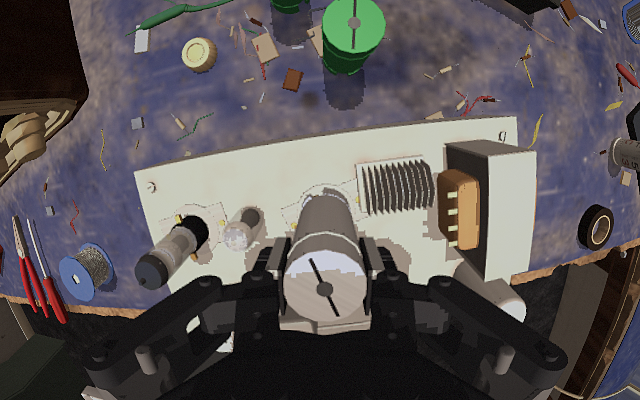

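The can turned with the gripper. Its index line now runs from (308,259) to (341,319).

```bash
python3 - <<'E'
from h import *
z=.163
l=ray('wrist',(308,259),z)-ray('wrist',(341,319),z);print(np.degrees(np.arctan2(l[1],l[0])),ray('wrist',(325,289),z))
E
python3 -m handwheel '[[[0.8,0,0,-0.3,0,0,0],[0.8,0,0,-0.6,0,0,0],[0.8,0,0,-0.9,0,0,0],[0.8,0,0,-1.2,0,0,0],[0.8,0,0,-1.2,0,0,0]]]'
```

```text
18.189257664224797 [ 0.50019924 -0.36662614  0.163     ]
time_s: 7.48
tcp_pos: [0.4999, -0.3663, 0.3127]
orientation: [180.0, -0.0, -6.4]
wrist_force: [-0.5, 0.4, 2.3]
gripper_width: 0.394
grasp_force: 59.4
```

```bash
python3 -m handwheel '[[[0.8,0,0,-0.4,0,0,0],[0.8,0,0,-0.8,0,0,0],[0.8,0,0,-1.2,0,0,0],[0.8,0,0,-1.6,0,0,0],[0.8,0,0,-1.6,0,0,0]]]'
```

```text
time_s: 7.9
tcp_pos: [0.5, -0.3664, 0.3292]
orientation: [179.9, -0.1, -6.4]
wrist_force: [-0.8, -0.2, -0.7]
gripper_width: 0.392
grasp_force: 59.5
```

```bash
python3 -m handwheel '[[[0.8,0,0,-1,0,0,0],[0.8,0,0,-2,0,0,0],[0.8,0,0,-3,0,0,0],[0.8,0,0,-4,0,0,0],[0.8,0,0,-5.5,0,0,0],[0.8,0,0,-7.5,0,0,0],[0.8,0,0,-8.2,0,0,0],[0.8,0,0,-8.2,0,0,0],[0.8,0,0,-8.2,0,0,0]]]'
python3 - <<'E'
from h import *
np.set_printoptions(precision=4,suppress=True)
im=save('wrist','w4')
s=bot.get_state();print(s['tcp_pos'],s['orientation'])
for q in ('can_top','lock_b','holder_a','socketed_valve_b_tip'):
    for r in spot_point(q,'wrist')[:3]: print(q,np.round(r['position'],4),round(r['score'],2),proj('wrist',r['position']).round())
im=im[110:330,120:400,::-1]
cv2.imwrite('pics/w4b.png',cv2.resize(im,None,fx=2.7,fy=2.7,interpolation=cv2.INTER_CUBIC))
E
```

```text
time_s: 8.65
tcp_pos: [0.4998, -0.3662, 0.4104]
orientation: [180.0, -0.0, -6.4]
wrist_force: [0.2, 0.3, -1.3]
gripper_width: 0.392
grasp_force: 59.6
[ 0.4997 -0.3661  0.4095] [-179.9638    0.0518   -6.4281]
can_top [ 0.504  -0.3672  0.2692] 0.97 [327. 278.]
can_top [ 0.6159 -0.3887  0.1051] 0.73 [336.  59.]
lock_b [ 0.4954 -0.2639  0.0562] 0.68 [234. 193.]
lock_b [ 0.4386  0.0893 -0.0065] 0.58 [ 74. 238.]
holder_a [ 0.4962 -0.2628  0.0503] 0.67 [234. 191.]
holder_a [ 0.5057 -0.3744  0.1674] 0.55 [336. 202.]
socketed_valve_b_tip [ 0.4942 -0.2627  0.1439] 0.72 [205. 221.]
socketed_valve_b_tip [0.4266 0.3344 0.0044] 0.7 [ 11. 249.]
socketed_valve_b_tip [ 0.4932 -0.2621  0.0558] 0.55 [233. 195.]
```

View pics/w4b.png

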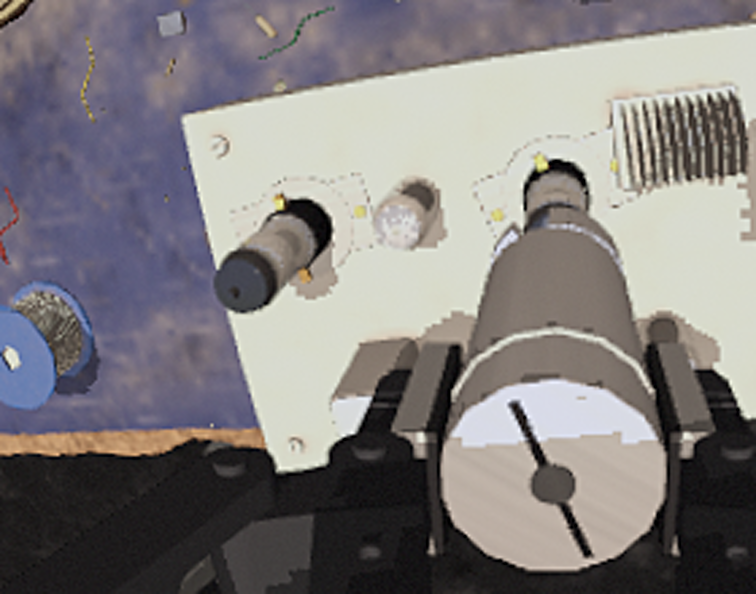

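The can is off holder A. B's pins are at crop pixels (281,201) and (306,275), A's front pin is at (541,160), and the can hub is at (552,485).

Run:
```python
from h import *
np.set_printoptions(precision=4,suppress=True)
R=lambda c,z: ray('wrist',(120+c[0]/2.7,110+c[1]/2.7),z)
z=.2695
l=R((514,402),z)-R((590,555),z);print('can',R((552,485),z),np.degrees(np.arctan2(l[1],l[0])))
p,q=R((280,200),.0745),R((306,276),.0745)
print('pins',p,q,(p+q)/2,np.degrees(np.arctan2(*(p-q)[1::-1])),np.linalg.norm(p-q))
print('A pin',R((541,158),.0745))
print('tip',R((238,290),.143))
print([R(x,.057) for x in ((361,211),(498,214),(613,165))])
```

```text
can [ 0.4988 -0.3657  0.2695] 16.083077428056658
pins [ 0.5109 -0.2608  0.0745] [ 0.4792 -0.2654  0.0745] [ 0.4951 -0.2631  0.0745] 8.390269608872588 0.03200976680862917
A pin [ 0.5148 -0.3634  0.0745]
tip [ 0.4971 -0.266   0.143 ]
[array([ 0.4989, -0.2879,  0.057 ]), array([ 0.4912, -0.3431,  0.057 ]), array([ 0.5059, -0.3905,  0.057 ])]
```

```bash
python3 -m handwheel '[[[0.8,-0.4,-2.5,0,0,0,0.05],[0.8,-0.8,-5,0,0,0,0.1],[0.8,-1.1,-7.5,0,0,0,0.13],[0.8,-1.5,-10,0,0,0,0.13],[0.8,-1.53,-10.31,0,0,0,0.13],[0.8,-1.53,-10.31,0,0,0,0.13],[0.8,-1.53,-10.31,0,0,0,0.13]]]'
python3 - <<'E'
from h import *
np.set_printoptions(precision=4,suppress=True)
im=save('wrist','w5')
s=bot.get_state();print(s['tcp_pos'],s['orientation'],s['wrist_force'])
for q in ('lock_b','holder_a','socketed_valve_b_tip'):
    for r in spot_point(q,'wrist')[:3]: print(q,np.round(r['position'],4),round(r['score'],2),proj('wrist',r['position']).round())
im=im[120:320,180:460,::-1]
cv2.imwrite('pics/w5b.png',cv2.resize(im,None,fx=2.8,fy=2.8,interpolation=cv2.INTER_CUBIC))
E
```

```text
time_s: 9.48
tcp_pos: [0.4963, -0.2624, 0.4101]
orientation: [180.0, -0.0, -13.8]
wrist_force: [0.0, -0.3, -1.2]
gripper_width: 0.394
grasp_force: 59.8
[ 0.4963 -0.2628  0.41  ] [179.9722  -0.0023 -13.8914] [-0.1687 -0.0236 -0.6183]
lock_b [ 0.4954 -0.2626  0.0541] 0.65 [324. 180.]
holder_a [ 0.4989 -0.2602  0.0524] 0.91 [321. 177.]
holder_a [ 0.4964 -0.3682  0.0598] 0.57 [419. 157.]
socketed_valve_b_tip [ 0.4982 -0.2617  0.143 ] 0.88 [322. 200.]
```

View pics/w5b.png

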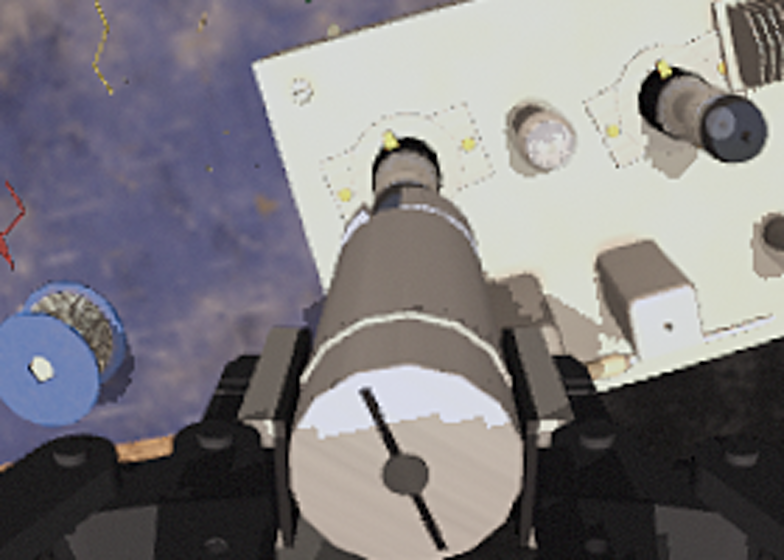

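The can is over B. Its ear rivets are at crop pixels (346,195) and (469,145), and the front pin is at (389,141). Valve A is bare and seated.

Run:
```python
from h import *
np.set_printoptions(precision=4,suppress=True)
R=lambda c,z: ray('wrist',(180+c[0]/2.8,120+c[1]/2.8),z)
z=.2695
l=R((365,390),z)-R((443,547),z);print('can',R((405,474),z),np.degrees(np.arctan2(l[1],l[0])))
a,b=R((346,195),.057),R((469,145),.057);print('ears',a,b,(a+b)/2,np.degrees(np.arctan2(*(b-a)[1::-1]))+90)
print('pin',R((389,141),.0745),R((389,133),.0745))
print('A ears',R((613,131),.057),'Apin',R((664,69),.0745))
a,b=R((373,178),.079),R((440,176),.079);print('skirt mid',(a+b)/2,np.linalg.norm(a-b))
T=np.array(camera_params('wrist')['T']);print(T[:3,3])
```

```text
can [ 0.4951 -0.2626  0.2695] 8.570673078375084
ears [ 0.4907 -0.2384  0.057 ] [ 0.4984 -0.2888  0.057 ] [ 0.4945 -0.2636  0.057 ] 8.656842495189466
pin [ 0.5102 -0.2607  0.0745] [ 0.513  -0.2614  0.0745]
A ears [ 0.4907 -0.3444  0.057 ] Apin [ 0.5129 -0.3643  0.0745]
skirt mid [ 0.4968 -0.2638  0.079 ] 0.02390345000000465
[ 0.5636 -0.2795  0.3805]
```

```bash
python3 -m handwheel '[[[0.8,0,0,1,0,0,0],[0.8,0,0,2,0,0,0],[0.8,0,0,2.6,0,0,0],[0.8,0,0,3.2,0,0,0],[0.8,0,0,3.8,0,0,0],[0.8,0,0,3.8,0,0,0]]]'
python3 -m handwheel '[[[0.8,0,0,0.6,0,0,0],[0.8,0,0,1.2,0,0,0],[0.8,0,0,1.8,0,0,0],[0.8,0,0,2.4,0,0,0],[0.8,0,0,3,0,0,0],[0.8,0,0,3.3,0,0,0],[0.8,0,0,3.3,0,0,0]]]'
```

```text
time_s: 10.18
tcp_pos: [0.496, -0.262, 0.3705]
orientation: [-179.9, 0.1, -13.9]
wrist_force: [0.5, 0.8, 0.4]
gripper_width: 0.399
grasp_force: 59.8
time_s: 10.77
tcp_pos: [0.4961, -0.262, 0.3382]
orientation: [-180.0, 0.1, -13.9]
wrist_force: [0.1, -0.0, -1.0]
gripper_width: 0.389
grasp_force: 59.8
```

```bash
python3 -m handwheel '[[[0.8,0,0,0.4,0,0,0],[0.8,0,0,0.8,0,0,0],[0.8,0,0,1.2,0,0,0],[0.8,0,0,1.6,0,0,0],[0.8,0,0,1.8,0,0,0],[0.8,0,0,1.8,0,0,0]]]'
python3 -m handwheel '[[[0.8,0,0,0.2,0,0,0],[0.8,0,0,0.4,0,0,0],[0.8,0,0,0.6,0,0,0],[0.8,0,0,0.6,0,0,0]]]'
```

```text
time_s: 11.27
tcp_pos: [0.4961, -0.262, 0.3206]
orientation: [-180.0, 0.1, -13.9]
wrist_force: [-0.2, -0.0, -0.9]
gripper_width: 0.388
grasp_force: 59.8
time_s: 11.6
tcp_pos: [0.4962, -0.2621, 0.3148]
orientation: [-180.0, 0.0, -13.9]
wrist_force: [0.6, 0.1, -0.9]
gripper_width: 0.392
grasp_force: 59.8
```

```bash
python3 -m handwheel '[[[0.8,0,0,0.3,0,0,0],[0.8,0,0,0.6,0,0,0],[0.8,0,0,0.9,0,0,0],[0.8,0,0,1.2,0,0,0],[0.8,0,0,1.35,0,0,0],[0.8,0,0,1.35,0,0,0]]]'
```

```text
time_s: 12.1
tcp_pos: [0.4962, -0.2622, 0.3024]
orientation: [180.0, -0.1, -13.9]
wrist_force: [-2.9, 1.6, 8.0]
gripper_width: 0.395
grasp_force: 60.4
```

```bash
python3 -m handwheel '[[[0.8,0,0,0.13,0,0,0],[0.8,0,0,0.13,0,0,0],[0.8,0,0,0.13,0,0,0.1],[0.8,0,0,0.13,0,0,0.2],[0.8,0,0,0.13,0,0,0.3],[0.8,0,0,0.13,0,0,0.3]]]'; python3 -c "
from h import *;s=bot.get_state();print(s['moment'],s['tcp_pos'],s['wrist_force'])"
```

```text
time_s: 12.6
tcp_pos: [0.4963, -0.2624, 0.3017]
orientation: [180.0, -0.1, -31.4]
wrist_force: [-2.3, 1.0, 9.6]
gripper_width: 0.395
grasp_force: 60.7
[ 0.24624569  0.51904246 -0.0228495 ] [ 0.49632884 -0.26236924  0.30168926] [-2.32158508  0.97198153  9.61766807]
```

```bash
python3 -m handwheel '[[[0.8,0,0,0,0,0,0.1],[0.8,0,0,0,0,0,0.2],[0.8,0,0,0,0,0,0.3],[0.8,0,0,0,0,0,0.4],[0.8,0,0,0,0,0,0.5],[0.8,0,0,0,0,0,0.6],[0.8,0,0,0,0,0,0.7],[0.8,0,0,0,0,0,0.8],[0.8,0,0,0,0,0,0.91],[0.8,0,0,0,0,0,0.91]]]'; python3 -m handwheel '[[[0.8,0,0,0,0,0,0],[0.8,0,0,0,0,0,0]]]';python3 -c "
from h import *;s=bot.get_state();print(s['moment'],s['tcp_pos'],s['wrist_force'])"
```

```text
time_s: 13.43
tcp_pos: [0.4964, -0.2625, 0.3018]
orientation: [-179.9, -0.1, -83.5]
wrist_force: [-2.1, -0.1, 9.4]
gripper_width: 0.39
grasp_force: 60.8
time_s: 13.6
tcp_pos: [0.4965, -0.2625, 0.3018]
orientation: [-179.9, -0.1, -83.2]
wrist_force: [-2.2, 0.2, 9.0]
gripper_width: 0.394
grasp_force: 60.8
[ 0.06559175  0.34511823 -0.03036604] [ 0.49646731 -0.262457    0.30179967] [-2.23401241  0.19369991  9.04942373]
```

```bash
python3 -m handwheel '[[[0.8,0,0,-0.2,0,0,0],[0.8,0,0,-0.4,0,0,0],[0.8,0,0,-0.6,0,0,0],[0.8,0,0,-0.6,0,0,0]]]'; python3 -m handwheel '[[[0.8,0,0,-0.15,0,0,0],[0.8,0,0,-0.15,0,0,0],[0.8,0,0,-0.15,0,0,0]]]';python3 -c "
from h import *;s=bot.get_state();print(s['moment'],s['tcp_pos'],s['wrist_force'])"
```

```text
time_s: 13.93
tcp_pos: [0.4964, -0.2624, 0.3075]
orientation: [-179.9, -0.1, -83.2]
wrist_force: [-0.5, -0.6, 5.8]
gripper_width: 0.391
grasp_force: 60.3
time_s: 14.18
tcp_pos: [0.4964, -0.2623, 0.3078]
orientation: [-180.0, -0.0, -83.2]
wrist_force: [1.0, -1.2, -0.2]
gripper_width: 0.39
grasp_force: 60.8
[-0.25448804 -0.25429762 -0.03864227] [ 0.49642699 -0.26233331  0.3078287 ] [ 1.0323228  -1.2163278  -0.24809643]
```

The force dropped to zero at exactly the locked height, so the can is in its notch. I'll release it and check.

```bash
python3 -m handwheel '[[[0.5,0,0,0,0,0,0],[0.2,0,0,0,0,0,0],[0,0,0,0,0,0,0],[0,0,0,0,0,0,0],[0,0,0,-2,0,0,0],[0,0,0,-5,0,0,0],[0,-3,0,-9,0,0,0],[0,-6,0,-11,0,0,0],[0,-6,0,-11,0,0,0],[0,-6,0,-11,0,0,0]]]' 20
python3 - <<'E'
from h import *
np.set_printoptions(precision=4,suppress=True)
im=save('wrist','w6')
s=bot.get_state();print(s['tcp_pos'],s['orientation'])
for q in ('can_top','socketed_valve_a_tip'):
    for r in spot_point(q,'wrist')[:3]: print(q,np.round(r['position'],4),round(r['score'],2),proj('wrist',r['position']).round())
save('side','s6')
for q in ('can_top','socketed_valve_a_tip'):
    for r in spot_point(q,'side')[:3]: print(q,np.round(r['position'],4),round(r['score'],2))
E
```

```text
time_s: 15.02
tcp_pos: [0.4891, -0.2012, 0.4198]
orientation: [-179.8, -0.1, -83.1]
wrist_force: [-0.1, -0.1, -1.1]
gripper_width: 1.003
grasp_force: 0.0
[ 0.489  -0.2021  0.4181] [-179.962    -0.0573  -83.1265]
can_top [ 0.4976 -0.262   0.1631] 0.8 [323. 126.]
can_top [ 0.6809 -0.36    0.1051] 0.64 [155.  18.]
can_top [ 0.6185 -0.3962  0.1054] 0.72
can_top [ 0.497  -0.2643  0.1693] 0.56
can_top [ 0.6784 -0.3584  0.1061] 0.54
socketed_valve_a_tip [ 0.4978 -0.3647  0.1447] 0.42
```

View pics/w6.png

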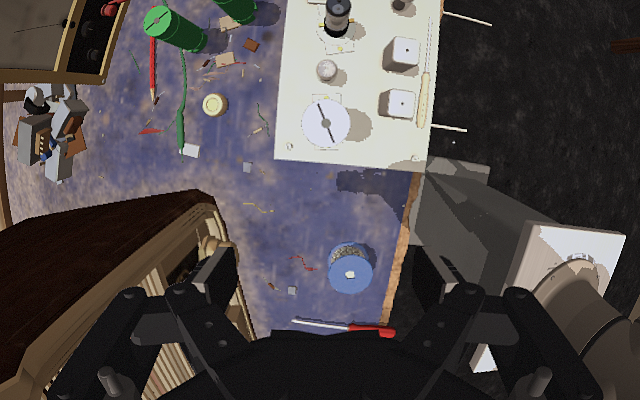

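The can stands on B with its index line from (317,104) to (332,145). Valve A is in its holder at (336,15), and everything else is undisturbed.

Run:
```python
from h import *
z=.1695
l=ray('wrist',(332,145),z)-ray('wrist',(317,104),z);print(np.degrees(np.arctan2(l[1],l[0])))
print(bot.get_state()['wrist_force']); print(bot.sign_off())
```

```text
116.6345291711865
[-0.11354927  0.52296608  0.10145866]
the job is handed in; nothing more can be done
None
```

The can is off holder A and locked on holder B with both valves still in their sockets, as far as the forces and the final pictures show. The job was handed in at about 15 s of the 48 s allowed.

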